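# Close the coolant filler of a wet grinder

### The job

Close the coolant tank of the wet grinder with its screw cap, the larger of the two grey caps with a grip bar. Set the cap level on the filler neck, turn it backwards (counter-clockwise) under light pressure until you feel it drop into the thread, then screw it clockwise fully home against its stop and let go. Leave the small cap, the jar and the spray can where they stand.

Things in the scene. Friction and masses are not known exactly. Their poses are not given: they have to be found in the camera images.
- cap: The filler's grey screw cap, 160 g, standing on the bench bar up: a round shell 84 mm across, 34 mm tall (inside 77 mm wide, 30 mm deep, open below), with an upright grip bar on top; 64 mm overall. Origin at the centre of the open underside, z up, x along the bar. Inside, 5 mm above the underside, three round lugs 4.4 mm thick point inwards, 120 degrees apart, at an untold angle to the bar.
- cap_bar (a point): Middle of the cap's grip bar, 49 mm above the cap's underside, on its axis. The bar is 74 mm long (x), 22 mm wide (y) and 30 mm tall, from 34 to 64 mm above the underside. It may be let go and regrasped at any time while the cap is on the neck: the thread does not unwind by itself.
- mouth (a point): Centre of the top of the fixed alloy filler neck, in the middle of the grinder's grey tank (170 x 150 mm, 80 mm high); 126 mm above the bench, z up. The neck rises 46 mm from the tank, 58 mm across, its top 8 mm tapering to 45 mm: it centres the lugs, 1.2 mm play. Its angle about its axis varies and is not told by these axes. A green motor housing, 130 mm high, stands 105 mm away at -y.
- ridges (a point): On the neck's axis, 10 mm below mouth: flat top of three equal thread ridges around the neck, 71 mm across. Each has an entry gap of 30 degrees; on its counter-clockwise side a stop 12 degrees wide stands up 6 mm. A cap set here has its underside 13 mm below the mouth (7 mm if on the stops); turned clockwise it jams on the stops, turned counter-clockwise up to 120 degrees it reaches the gaps.
- home (a point): Where the cap's origin lies when fully home, 27.5 mm below mouth. In the gaps the cap drops 9 mm from the ridges, to 22 mm below mouth, and the stops block more counter-clockwise turning. From there it screws clockwise 75 to 100 degrees, sinking 5.5 mm more under light pressure, until the stops block it. Slippery plastic, friction about 0.3.
- small_cap: A bystander: a smaller grey cap of the same style, 60 mm across, with a bar 52 x 16 x 24 mm, 48 mm tall overall. Origin at the centre of its underside.
- tin: A bystander: an upright round jar 68 mm across and 75 mm tall. Origin at the centre of its underside.
- spray: A bystander: an upright spray can 56 mm across and 170 mm tall. Origin at the centre of its underside.
Things that resemble listed ones, but are neither listed nor needed, are in the scene too. What is shaped like the cap but yellow is not meant.

How it is judged:
On the way:
1. the cap has dropped into the thread of the filler neck, level (horizontal distance between cap and mouth below 0.004 m and z of cap in the frame of mouth below -0.0195 m and angle between cap's own z axis and vertical below 0.1 rad), for 0.1 s.
At the end, for the whole second after the job is handed in: The cap is screwed fully home on the filler neck: its origin at least 26 mm below the top of the neck (against the stop it is about 27.5 mm), within 4 mm of the neck's axis, upright within 0.06 rad, at rest and released (horizontal distance between cap and mouth below 0.004 m and z of cap in the frame of mouth below -0.026 m and angle between cap's own z axis and vertical below 0.06 rad and linear speed of cap below 0.02 m/s and angular speed of cap below 0.1 rad/s); the robot touches nothing.
It fails at once if the smaller cap, the tin or the spray can is pushed more than 40 mm from its place (distance of any of small_cap, tin, spray from where it was at the start of the episode above 0.04 m).
It also fails if it takes over 58 s, if anything falls off the work surface, if the arm or the gripper's body presses on something with over 40 N, if the wrist force passes 120 N, or if a joint passes its speed limit or range.

### The arm

A 7-joint arm with a two-finger parallel gripper is mounted at the origin on the work surface. World frame = base frame: x ahead of the robot, y to its left, z up, the work surface at z = 0. Lengths are in m, angles in rad, forces in N, time in s.
With the tool pointing down it reaches from about 0.4 to 0.9 m from the base axis. Payload 5.5 kg.
Tool frame: the origin (TCP) lies between the finger pads; the fingertips stand 22 mm ahead of it and the grasp point (between the pads) lies 3 mm ahead of it; z points along the fingers, y is the line along which they close (so a half turn about z gives the same grasp; the last joint's range is limited). The gripper opens to 85 mm and grips with 20 to 120 N. Pads are 22 mm wide; open, the fingers measure 114 mm over their backs; the gripper's body (76 mm by 85 mm) begins 54 mm behind the grasp point. The pads swing forward as they close: fully open they stand 13 mm farther back than shut.
Start: joints at [1.593, 0.501, -0.427, 1.55, 0.221, 1.138, -0.21], TCP at [0.155, -0.631, 0.253] pointing down, gripper open.
Joint ranges: [-2.88, 2.88], [-0.31, 2.03], [-1.54, 1.56], [0.2, 2.42], [-1.41, 4.55], [0.19, 2.02], [-2.57, 2.57]. Speed limits (rad/s): [2.57, 2.57, 3.14, 3.14, 3.14, 3.14, 3.14].

### API

Orientations are given as a rotation vector (axis times angle).
In Python, from bench import get_state, capture, job_done, trace, tip_of gives the robot as it stands.
- The arm moves only by the tool jog_arm, never from a script. Its argument "increments" is a list of rows, each an object of numbers: "x", "y", "z": the shift along the world's x, y, z in cm; "rx", "ry", "rz": the turn, a rotation vector about the world's x, y, z in degrees. A call has 1 to 12 rows; each row is the pose to reach, as a shift and turn from the pose commanded when the call began; what a row does not reach only later rows make up. A row lasts 1/8 s, in which the tool goes at most 62.5 mm and 10.7 degrees, less where a joint would pass 70% of its speed; a pose out of reach is approached as far as the arm can. A call with a gripper value outside its range is refused whole. "gripper" is the finger opening in cm, from 0 to 8.54, set as the call begins (left out, the last holds). The fingers move at their own pace and stop on an object; "force" is the grip in N (left out, the last holds). Time passes only in rows, so rows that repeat a pose let the fingers close. It gives the time, the measured TCP pose, the force, the opening and the grip force at its end, in the units of the state.
- get_state(): the state, without advancing time (a new reading comes with each control period).
- capture(name): name is "scene" or "side" or "wrist"; returns a dict with "frame" (400x640x3 uint8, blue, green, red), "depth" (400x640 float32, m along the optical axis (not along the pixel's ray), 0 where there is no reading), "camera_matrix" (3x3 intrinsics, pixels), "R" (3x3) and "t" (3): a world point X has camera coordinates R X + t; the wrist camera has in their place "T_tool_cam" (4x4, takes a point from camera to tool coordinates, whose origin is the TCP and whose axes are the flange's). Camera axes: x right, y down, z forward; pixel columns grow to the right and rows downward; lengths in m; the calibration is good to about 2 mm. The wrist camera is an equidistant fisheye: a pixel r from the principal point sees the ray r / f radians off the axis. A picture is of the moment at which its call begins: read the wrist's pose just before it.
- job_done(): hands the job in; it is judged then, once.
Trained networks look in a picture, given as the dict that the camera call returned (one of the last four; its "shot" number tells which), for a name from the list of things; names that differ only in an ending like _2 or _b are one class to them, and where a whole thing is asked for, a point or a joint stands for the part that bears it (a point fixed in the world has none). Each returns a list of dicts, best first, with "p" (0 to 1); they miss things now and then, are a little off and sometimes report something else, mostly with a low value. They report only what shows in the picture. A call takes as long as a camera call. They do not tell look-alikes from the thing itself.
- trace(picture, name): "region" (400x640 bool, what is visible of it).
- tip_of(picture, name): "location" ([x, y, z] in m, in world coordinates, good to about 4 mm: a listed point, or the origin of a listed thing).
The state is a dict: "time": time; "qpos": joint angles; "qvel": joint speeds; "effort": joint torques, N m; "tcp_pos": TCP position; "ee_rot": TCP orientation; "force": force on the tool from outside, world axes, zero at the start; "moment": the same for the moment, N m; "finger_gap": finger opening in m; "finger_force": force on a finger pad.
Only numpy, scipy, OpenCV 4.12 (cv2) and the standard library are available. Lean on these libraries where they do the work, as an engineer would, in place of code of your own. Each camera call takes 0.05 s, during which the arm holds its last target. There are 200 camera calls.

## Working session

There is one attempt and no reset: what is moved stays moved. The work goes in short steps, Python scripts to look and compute and a tool call to move; the robot and the scene stay as the last step left them, time stands still between calls to the robot, and variables do not carry over. Pictures are saved under pics/ and viewed, at most 10 in all, crops included, and the job is handed in when it is done.

Besides the shell and the picture viewer there is one more tool, called after "Call:" as name([rows], argument=value, ...), one row to a line, values as JSON. jog_arm: Moves the arm, as the interface text tells. Its arguments: {"type":"object","properties":{"increments":{"type":"array"},"gripper":{"type":"number"},"force":{"type":"number"}},"required":["increments"]}

```bash
mkdir -p pics
cat > h.py <<'E'
import numpy as np, cv2
from bench import *
def loc(p,n):
    for d in tip_of(p,n)[:4]: print(n,p['shot'],round(d['p'],2),np.round(d['location'],4))
E
python3 - <<'E'
from h import *
s=get_state();print({k:np.round(v,3) for k,v in s.items()})
a=capture("scene");b=capture("side")
cv2.imwrite("pics/a.png",np.vstack([cv2.resize(a["frame"],(480,300)),cv2.resize(b["frame"],(480,300))]))
for p in (a,b):
  for n in ("cap","cap_bar","mouth","small_cap","tin","spray"): loc(p,n)
E
```

```text
{'time': np.float64(0.0), 'qpos': array([ 1.593,  0.502, -0.427,  1.551,  0.221,  1.138, -0.21 ]), 'qvel': array([ 0.   ,  0.001, -0.   ,  0.001, -0.001, -0.   ,  0.002]), 'effort': array([-0.0000e+00, -5.6952e+01, -5.8160e+00, -2.8094e+01,  1.1000e-02,
        1.2000e-02, -0.0000e+00]), 'tcp_pos': array([ 0.155, -0.631,  0.252]), 'ee_rot': array([-3.117, -0.377,  0.   ]), 'force': array([ 0.349, -0.194, -0.008]), 'moment': array([-0.014, -0.037,  0.053]), 'finger_force': np.float64(0.0), 'finger_gap': np.float64(0.085)}
cap 1 0.91 [ 0.349   0.0658 -0.0044]
cap 1 0.79 [ 0.3661  0.2316 -0.0017]
cap 1 0.62 [ 0.4745  0.1249 -0.0017]
cap_bar 1 0.95 [0.4746 0.1278 0.0525]
cap_bar 1 0.78 [0.369  0.2297 0.0506]
cap_bar 1 0.72 [0.346  0.0626 0.0476]
mouth 1 0.66 [ 0.5863 -0.1112  0.1281]
small_cap 1 0.65 [ 0.4842  0.3088 -0.0012]
small_cap 1 0.47 [ 0.6484  0.1487 -0.0028]
spray 1 0.65 [7.407e-01 3.570e-02 5.000e-04]
cap 2 0.95 [0.4732 0.1246 0.0033]
cap 2 0.59 [ 0.3444  0.0651 -0.0013]
cap_bar 2 0.88 [0.349  0.0638 0.0515]
cap_bar 2 0.81 [0.3686 0.233  0.0506]
cap_bar 2 0.79 [0.472  0.1286 0.0488]
cap_bar 2 0.21 [0.4897 0.3077 0.0013]
mouth 2 0.85 [ 0.5853 -0.1068  0.1233]
small_cap 2 0.59 [ 0.4891  0.3082 -0.    ]
tin 2 0.65 [ 0.6443  0.1532 -0.001 ]
spray 2 0.76 [ 7.415e-01  3.500e-02 -4.000e-04]
```

View pics/a.png

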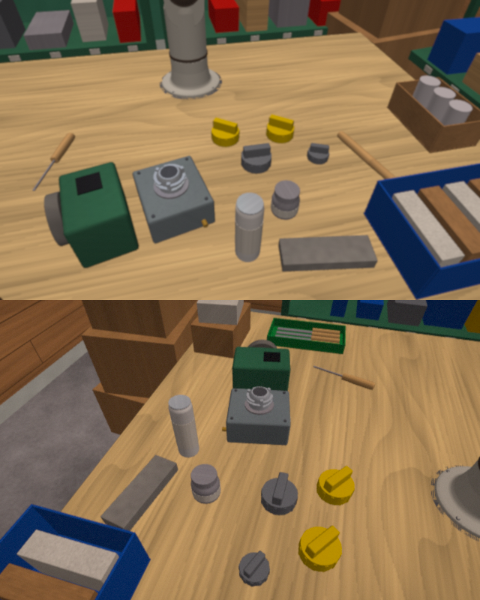

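The scene view shows the large grey cap at about (257,157), the small one at (318,153) and the neck at (170,178). Yellow look-alikes stand at (225,132) and (280,128). Next I measure the bar and neck from depth.

```bash
cat >> h.py <<'E'
def cloud(p):
    d=p["depth"];v,u=np.nonzero(d>0);K=p["camera_matrix"];z=d[v,u]
    c=np.stack([(u-K[0,2])*z/K[0,0],(v-K[1,2])*z/K[1,1],z],1)
    return (c-p["t"])@p["R"]
def near(P,c,r,z0,z1): return P[(np.hypot(P[:,0]-c[0],P[:,1]-c[1])<r)&(P[:,2]>z0)&(P[:,2]<z1)]
E
python3 - <<'E'
from h import *
for n in ("scene","side"):
  P=cloud(capture(n))
  b=near(P,(.473,.126),.06,.058,.075); r=cv2.minAreaRect((b[:,:2]*1000).astype(np.float32)); print(n,"bar",len(b),r,np.median(b[:,2]))
  m=near(P,(.586,-.109),.04,.1225,.135); 
  if len(m)>3: print("mouth",len(m),cv2.minEnclosingCircle((m[:,:2]*1000).astype(np.float32)),np.median(m[:,2]))
  m=near(P,(.586,-.109),.05,.1,.14);print(np.histogram(m[:,2],bins=20,range=(.1,.14))[0])
  m=near(P,(.586,-.109),.16,.074,.086);print("tank",cv2.minAreaRect((m[:,:2]*1000).astype(np.float32)))
  m=near(P,(.586,-.109),.3,.125,.14);m=m[m[:,1]<-.16];print("motor",cv2.minAreaRect((m[:,:2]*1000).astype(np.float32)))
E
```

```text
scene bar 305 ((476.1191101074219, 124.96206665039062), (74.6451416015625, 24.780025482177734), 89.88033294677734) 0.06297409014245416
mouth 533 ((584.2267456054688, -109.28752136230469), 34.43354797363281) 0.12604765517609942
[ 29  39  53  62  22  29  31 121 135  74 101  99 188 251  24   0   0   0
   0   0]
tank ((591.6484985351562, -139.44381713867188), (171.6493377685547, 211.29200744628906), 11.557282447814941)
motor ((621.3810424804688, -283.8360595703125), (170.86253356933594, 144.9377899169922), 11.988399505615234)
side bar 485 ((474.36553955078125, 127.52671813964844), (74.85110473632812, 22.022876739501953), 89.12240600585938) 0.06427502806408679
mouth 357 ((583.1473388671875, -106.37347412109375), 35.34026336669922) 0.12677305122554147
[ 13  29  39  38  29  16  21  45  97  52  67  65  59 201  41   0   0   0
   0   0]
tank ((587.6527709960938, -125.77481842041016), (170.0327606201172, 190.9198455810547), 11.790749549865723)
motor ((619.7656860351562, -280.86181640625), (167.86380004882812, 148.75009155273438), 11.349075317382812)
```

Call:
jog_arm([
  {"x": 7, "y": 4, "z": 2, "rz": 9},
  {"x": 14, "y": 9, "z": 3, "rz": 18},
  {"x": 21, "y": 14, "z": 3, "rz": 27},
  {"x": 27, "y": 19, "z": 3, "rz": 36},
  {"x": 31, "y": 24, "z": 3, "rz": 44},
  {"x": 34, "y": 29, "z": 3, "rz": 52},
  {"x": 36, "y": 35, "z": 3, "rz": 59},
  {"x": 37, "y": 41, "z": 3, "rz": 65},
  {"x": 37, "y": 47, "z": 3, "rz": 70},
  {"x": 36, "y": 53, "z": 3, "rz": 76},
  {"x": 35, "y": 58, "z": 3, "rz": 76},
  {"x": 34, "y": 63, "z": 3, "rz": 76},
], gripper=8.5)

```text
validation failed for argument at $.in...
```

Call:
jog_arm([
  {"x": 7.0, "y": 4.0, "z": 2.0, "rx": 0.0, "ry": 0.0, "rz": 9.0},
], gripper=8.5)

```text
time: 0.92
tcp_pos: [0.2013, -0.6035, 0.2667]
ee_rot: [-3.08, -0.609, 0.007]
force: [2.3, -0.4, 0.2]
finger_gap: 0.0849
finger_force: 0.0
```

Call:
jog_arm([
  {"x": 6, "y": 4, "z": 1, "rx": 0, "ry": 0, "rz": 9},
  {"x": 12, "y": 8, "z": 1, "rx": 0, "ry": 0, "rz": 18},
  {"x": 17, "y": 12, "z": 1, "rx": 0, "ry": 0, "rz": 27},
  {"x": 22, "y": 16, "z": 1, "rx": 0, "ry": 0, "rz": 35},
  {"x": 26, "y": 20, "z": 1, "rx": 0, "ry": 0, "rz": 43},
  {"x": 29, "y": 25, "z": 1, "rx": 0, "ry": 0, "rz": 50},
  {"x": 31, "y": 31, "z": 1, "rx": 0, "ry": 0, "rz": 56},
  {"x": 32, "y": 37, "z": 1, "rx": 0, "ry": 0, "rz": 62},
  {"x": 32, "y": 43, "z": 1, "rx": 0, "ry": 0, "rz": 67},
  {"x": 31, "y": 49, "z": 1, "rx": 0, "ry": 0, "rz": 67},
  {"x": 30, "y": 55, "z": 1, "rx": 0, "ry": 0, "rz": 67},
  {"x": 29, "y": 60, "z": 1, "rx": 0, "ry": 0, "rz": 67},
], gripper=8.5)

```text
time: 2.42
tcp_pos: [0.4972, 0.0012, 0.2787]
ee_rot: [2.224, 2.218, 0.001]
force: [1.1, -0.1, 0.1]
finger_gap: 0.0851
finger_force: 0.0
```

Call:
jog_arm([
  {"x": -1, "y": 6, "z": -2, "rx": 0, "ry": 0, "rz": 0},
  {"x": -2.2, "y": 12.4, "z": -6, "rx": 0, "ry": 0, "rz": 0},
  {"x": -2.2, "y": 12.4, "z": -8, "rx": 0, "ry": 0, "rz": 0},
  {"x": -2.2, "y": 12.4, "z": -8, "rx": 0, "ry": 0, "rz": 0},
])

```text
time: 2.92
tcp_pos: [0.4739, 0.1238, 0.1971]
ee_rot: [-2.22, -2.22, 0.004]
force: [0.3, -0.2, 0.4]
finger_gap: 0.0849
finger_force: 0.0
```

```bash
cat >> h.py <<'E'
from scipy.spatial.transform import Rotation as Ro
def wcloud(p,s):
    d=p["depth"];v,u=np.nonzero(d>0);K=p["camera_matrix"];z=d[v,u]
    a=(u-K[0,2])/K[0,0];b=(v-K[1,2])/K[1,1];th=np.hypot(a,b)+1e-9
    k=th<1.3;a,b,th,z=a[k],b[k],th[k],z[k]
    c=np.stack([a/th*np.tan(th)*z,b/th*np.tan(th)*z,z],1)
    T=p["T_tool_cam"];t=c@T[:3,:3].T+T[:3,3]
    return t@Ro.from_rotvec(s["ee_rot"]).as_matrix().T+s["tcp_pos"]
E
python3 - <<'E'
from h import *
s=get_state();p=capture("wrist");cv2.imwrite("pics/w.png",p["frame"]);P=wcloud(p,s)
print(s["tcp_pos"],s["ee_rot"],s["qpos"])
b=near(P,(.475,.126),.06,.058,.07);print(len(b),cv2.minAreaRect((b[:,:2]*1000).astype(np.float32)),np.median(b[:,2]))
loc(p,"cap_bar");loc(p,"cap")
E
```

```text
[0.4739384  0.12382326 0.19706601] [-2.21964643 -2.21977438  0.00417572] [ 0.47882028  0.40697045 -0.94998581  1.98422308  0.40363465  0.95524205
 -0.67319138]
2040 ((474.4278869628906, 125.84529876708984), (73.54464721679688, 22.04817008972168), 89.440673828125) 0.0631552558444336
cap_bar 5 0.85 [0.368  0.2361 0.0487]
cap_bar 5 0.83 [0.3483 0.0645 0.0522]
cap_bar 5 0.67 [0.4734 0.1251 0.0493]
cap 5 0.86 [0.4755 0.1262 0.0029]
cap 5 0.65 [0.3503 0.0637 0.005 ]
cap 5 0.56 [ 0.367   0.2322 -0.001 ]
```

View pics/w.png

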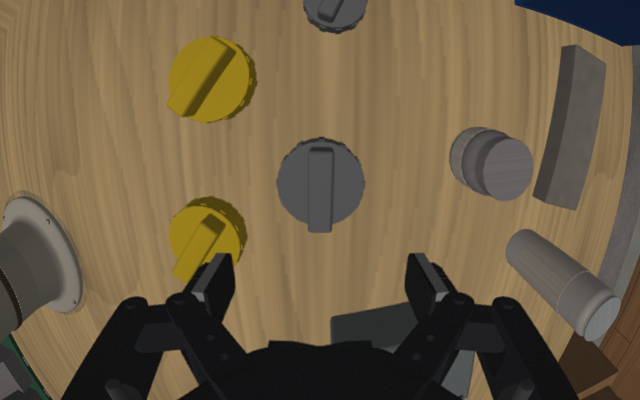

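The wrist view shows the grey cap at (320,185), with its bar vertical in the image and matched to the fingers.

Call:
jog_arm([
  {"x": 0, "y": 0.2, "z": -5, "rx": 0, "ry": 0, "rz": 0},
  {"x": 0, "y": 0.2, "z": -9, "rx": 0, "ry": 0, "rz": 0},
  {"x": 0, "y": 0.2, "z": -12, "rx": 0, "ry": 0, "rz": 0},
  {"x": 0, "y": 0.2, "z": -13.6, "rx": 0, "ry": 0, "rz": 0},
  {"x": 0, "y": 0.2, "z": -13.6, "rx": 0, "ry": 0, "rz": 0},
  {"x": 0, "y": 0.2, "z": -13.6, "rx": 0, "ry": 0, "rz": 0},
])

```text
time: 3.82
tcp_pos: [0.4769, 0.1249, 0.0636]
ee_rot: [2.225, 2.216, 0.003]
force: [0.9, 0.2, 0.3]
finger_gap: 0.0855
finger_force: 0.0
```

Call:
jog_arm([
  {"x": 0, "y": 0, "z": 0, "rx": 0, "ry": 0, "rz": 0},
  {"x": 0, "y": 0, "z": 0, "rx": 0, "ry": 0, "rz": 0},
  {"x": 0, "y": 0, "z": 0, "rx": 0, "ry": 0, "rz": 0},
  {"x": 0, "y": 0, "z": 0, "rx": 0, "ry": 0, "rz": 0},
  {"x": 0, "y": 0, "z": 0, "rx": 0, "ry": 0, "rz": 0},
  {"x": 0, "y": 0, "z": 0, "rx": 0, "ry": 0, "rz": 0},
  {"x": 0, "y": 0, "z": 0, "rx": 0, "ry": 0, "rz": 0},
  {"x": 0, "y": 0, "z": 0, "rx": 0, "ry": 0, "rz": 0},
], gripper=1.5, force=60)

```text
time: 4.82
tcp_pos: [0.476, 0.125, 0.0627]
ee_rot: [2.225, 2.217, 0.001]
force: [-1.4, -1.1, 5.7]
finger_gap: 0.0208
finger_force: 59.6
```

Call:
jog_arm([
  {"x": 0, "y": 0, "z": 3, "rx": 0, "ry": 0, "rz": 0},
  {"x": 0, "y": 0, "z": 8, "rx": 0, "ry": 0, "rz": 0},
  {"x": 0, "y": 0, "z": 13, "rx": 0, "ry": 0, "rz": 0},
  {"x": 1, "y": -2, "z": 18, "rx": 0, "ry": 0, "rz": 0},
  {"x": 3, "y": -6, "z": 21, "rx": 0, "ry": 0, "rz": 0},
  {"x": 5, "y": -11, "z": 24, "rx": 0, "ry": 0, "rz": 0},
  {"x": 7, "y": -16, "z": 24, "rx": 0, "ry": 0, "rz": 0},
  {"x": 9, "y": -21, "z": 24, "rx": 0, "ry": 0, "rz": 0},
  {"x": 10, "y": -26, "z": 24, "rx": 0, "ry": 0, "rz": 0},
  {"x": 11, "y": -30, "z": 24, "rx": 0, "ry": 0, "rz": 0},
  {"x": 11, "y": -30.5, "z": 24, "rx": 0, "ry": 0, "rz": 0},
  {"x": 11, "y": -30.5, "z": 24, "rx": 0, "ry": 0, "rz": 0},
])

```text
time: 6.32
tcp_pos: [0.5852, -0.1799, 0.3016]
ee_rot: [-2.225, -2.216, 0.0]
force: [-0.3, 1.0, -0.7]
finger_gap: 0.0208
finger_force: 59.2
```

Run:
```python
from h import *
s=get_state();p=capture("wrist");cv2.imwrite("pics/w2.png",p["frame"]);P=wcloud(p,s)
print({k:np.round(s[k],3) for k in ("tcp_pos","ee_rot","qpos","force","moment","finger_gap")})
b=near(P,(.585,-.108),.05,.1,.14);print(np.histogram(b[:,2],bins=20,range=(.1,.14))[0])
b=near(P,(.585,-.108),.05,.1235,.132);print(len(b),cv2.minEnclosingCircle((b[:,:2]*1000).astype(np.float32)),b.mean(0))
np.save("P.npy",P)
loc(p,"mouth")
a=capture("scene");b=capture("side");loc(a,"cap");loc(b,"cap");loc(a,"mouth");loc(b,"mouth")
```

```text
{'tcp_pos': array([ 0.585, -0.18 ,  0.302]), 'ee_rot': array([-2.225, -2.216,  0.   ]), 'qpos': array([ 0.893,  0.499, -0.889,  1.584,  0.4  ,  1.253, -0.067]), 'force': array([-0.264,  1.01 , -0.726]), 'moment': array([ 0.061, -0.015,  0.001]), 'finger_gap': np.float64(0.021)}
[  0   0  41 201  14   0   5 516 389 220 373 312 955 961   4   0   0   0
   0   0]
1978 ((586.5621948242188, -106.94001007080078), 29.431842803955078) [ 0.58312697 -0.10984628  0.1259166 ]
cap 7 0.91 [ 0.3663  0.2338 -0.0015]
cap 7 0.83 [ 0.3489  0.0691 -0.0009]
cap 7 0.58 [ 0.5848 -0.1795  0.2381]
cap 8 0.89 [ 0.5863 -0.1792  0.2405]
cap 8 0.65 [ 6.454e-01  1.520e-01 -4.000e-04]
cap 8 0.59 [ 0.3437  0.0645 -0.0018]
mouth 7 0.59 [ 0.5862 -0.1116  0.1285]
mouth 8 0.89 [ 0.5849 -0.1063  0.1227]
```

View pics/w2.png

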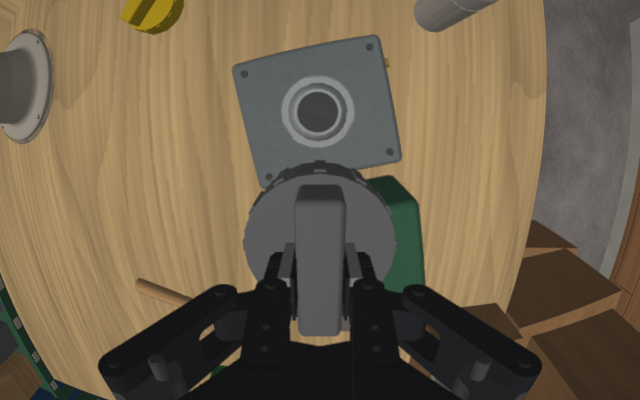

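The wrist view shows the neck at (318,111) on the tank, unobstructed, with the cap held level below it in the image.

Run:
```python
from h import *
from scipy.optimize import least_squares
P=np.load("P.npy")
def fit(x,y,c0=(.585,-.108,.03)):
    r=least_squares(lambda q:np.hypot(x-q[0],y-q[1])-q[2],c0,loss="soft_l1",f_scale=.0005).x;return np.round(r,4)
def edge(b,c,f,n=36):
    a=np.arctan2(b[:,1]-c[1],b[:,0]-c[0]);r=np.hypot(b[:,0]-c[0],b[:,1]-c[1]);k=((a+np.pi)/2/np.pi*n).astype(int)%n
    i=[np.nonzero(k==j)[0] for j in range(n)];i=[q[f(r[q])] for q in i if len(q)>3];return b[i,0],b[i,1]
c=(.5845,-.1085)
for z0,z1 in ((.1245,.13),(.113,.1175)):
  b=near(P,c,.045,z0,z1)
  print(z0,len(b),"outer",fit(*edge(b,c,np.argmax)),"inner",fit(*edge(b,c,np.argmin)))
t=near(P,c,.13,.076,.084);R=cv2.minAreaRect((t[:,:2]*1000).astype(np.float32));print(R)
```

```text
0.1245 1844 outer [ 0.5831 -0.1099  0.0236] inner [ 0.5845 -0.1085  0.0023]
0.113 876 outer [ 0.583  -0.1096  0.0353] inner [ 0.5829 -0.1097  0.0287]
((586.4335327148438, -125.1883316040039), (169.29063415527344, 180.2472381591797), 11.80811882019043)
```

Call:
jog_arm([
  {"x": -0.1, "y": 3.5, "z": 0, "rx": 0, "ry": 0, "rz": 0},
  {"x": -0.1, "y": 7, "z": -3, "rx": 0, "ry": 0, "rz": 0},
  {"x": -0.1, "y": 7, "z": -7, "rx": 0, "ry": 0, "rz": 0},
  {"x": -0.1, "y": 7, "z": -9.5, "rx": 0, "ry": 0, "rz": 0},
  {"x": -0.1, "y": 7, "z": -10.6, "rx": 0, "ry": 0, "rz": 0},
  {"x": -0.1, "y": 7, "z": -10.6, "rx": 0, "ry": 0, "rz": 0},
])

```text
time: 7.48
tcp_pos: [0.5846, -0.11, 0.1962]
ee_rot: [-2.225, -2.217, 0.0]
force: [-0.1, -0.1, -1.2]
finger_gap: 0.0208
finger_force: 59.2
```

Call:
jog_arm([
  {"x": 0, "y": 0, "z": -0.2, "rx": 0, "ry": 0, "rz": 0},
  {"x": 0, "y": 0, "z": -0.4, "rx": 0, "ry": 0, "rz": 0},
  {"x": 0, "y": 0, "z": -0.6, "rx": 0, "ry": 0, "rz": 0},
  {"x": 0, "y": 0, "z": -0.6, "rx": 0, "ry": 0, "rz": 0},
])

```text
time: 7.98
tcp_pos: [0.5847, -0.1102, 0.1904]
ee_rot: [2.225, 2.217, -0.0]
force: [0.0, -0.2, -1.4]
finger_gap: 0.0209
finger_force: 59.2
```

Call:
jog_arm([
  {"x": 0, "y": 0, "z": -0.3, "rx": 0, "ry": 0, "rz": 0},
  {"x": 0, "y": 0, "z": -0.5, "rx": 0, "ry": 0, "rz": 0},
  {"x": 0, "y": 0, "z": -0.7, "rx": 0, "ry": 0, "rz": 0},
  {"x": 0, "y": 0, "z": -0.7, "rx": 0, "ry": 0, "rz": 0},
])

```text
time: 8.48
tcp_pos: [0.5846, -0.1101, 0.1831]
ee_rot: [-2.225, -2.217, 0.0]
force: [0.2, -0.8, -2.6]
finger_gap: 0.0209
finger_force: 59.2
```

Call:
jog_arm([
  {"x": 0, "y": 0, "z": -0.2, "rx": 0, "ry": 0, "rz": 0},
  {"x": 0, "y": 0, "z": -0.3, "rx": 0, "ry": 0, "rz": 0},
  {"x": 0, "y": 0, "z": -0.3, "rx": 0, "ry": 0, "rz": 0},
])

```text
time: 8.85
tcp_pos: [0.5851, -0.1102, 0.1815]
ee_rot: [2.225, 2.217, 0.0]
force: [-2.2, -0.9, 6.5]
finger_gap: 0.0208
finger_force: 60.4
```

Call:
jog_arm([
  {"x": -0.05, "y": 0, "z": 0, "rx": 0, "ry": 0, "rz": 4},
  {"x": -0.1, "y": 0, "z": 0, "rx": 0, "ry": 0, "rz": 8},
  {"x": -0.1, "y": 0, "z": 0, "rx": 0, "ry": 0, "rz": 12},
  {"x": -0.1, "y": 0, "z": 0, "rx": 0, "ry": 0, "rz": 12},
])

```text
time: 9.35
tcp_pos: [0.5836, -0.1102, 0.1802]
ee_rot: [-1.982, -2.437, -0.0]
force: [0.5, 0.1, -1.0]
finger_gap: 0.0208
finger_force: 59.2
```

Call:
jog_arm([
  {"x": 0, "y": 0, "z": -0.2, "rx": 0, "ry": 0, "rz": 0},
  {"x": 0, "y": 0, "z": -0.4, "rx": 0, "ry": 0, "rz": 0},
  {"x": 0, "y": 0, "z": -0.55, "rx": 0, "ry": 0, "rz": 0},
  {"x": 0, "y": 0, "z": -0.55, "rx": 0, "ry": 0, "rz": 0},
])

```text
time: 9.85
tcp_pos: [0.5838, -0.1101, 0.1757]
ee_rot: [1.981, 2.437, -0.001]
force: [-2.9, -0.2, 6.7]
finger_gap: 0.0209
finger_force: 60.3
```

Call:
jog_arm([
  {"x": -0.05, "y": 0, "z": 0, "rx": 0, "ry": 0, "rz": 5},
  {"x": -0.05, "y": 0, "z": 0, "rx": 0, "ry": 0, "rz": 10},
  {"x": -0.05, "y": 0, "z": 0, "rx": 0, "ry": 0, "rz": 15},
  {"x": -0.05, "y": 0, "z": 0, "rx": 0, "ry": 0, "rz": 20},
  {"x": -0.05, "y": 0, "z": 0, "rx": 0, "ry": 0, "rz": 25},
  {"x": -0.05, "y": 0, "z": 0, "rx": 0, "ry": 0, "rz": 25},
])

```text
time: 10.6
tcp_pos: [0.5841, -0.11, 0.1757]
ee_rot: [1.407, 2.807, 0.001]
force: [0.5, 0.3, 4.3]
finger_gap: 0.021
finger_force: 60.1
```

```bash
cat > st.py <<'E'
from h import *
s=get_state();print({k:np.round(s[k],4) for k in ("tcp_pos","qpos","force","moment")})
m=Ro.from_rotvec(s["ee_rot"]).as_matrix();print("yaw",np.degrees(np.arctan2(m[1,0],m[0,0])),"tilt",np.degrees(np.arccos(-m[2,2])))
E
python3 st.py
```

```text
{'tcp_pos': array([ 0.5841, -0.11  ,  0.1757]), 'qpos': array([ 0.8396,  0.6593, -0.9722,  1.7536,  0.6169,  1.0648,  0.2922]), 'force': array([0.5115, 0.2783, 4.2571]), 'moment': array([-0.0151,  0.0501,  0.1524])}
yaw 126.75393557799529 tilt 0.10798144178731589
```

Call:
jog_arm([
  {"x": 0, "y": 0, "z": -0.03, "rx": 0, "ry": 0, "rz": 5},
  {"x": 0, "y": 0, "z": -0.03, "rx": 0, "ry": 0, "rz": 10},
  {"x": 0, "y": 0, "z": -0.03, "rx": 0, "ry": 0, "rz": 15},
  {"x": 0, "y": 0, "z": -0.03, "rx": 0, "ry": 0, "rz": 20},
  {"x": 0, "y": 0, "z": -0.03, "rx": 0, "ry": 0, "rz": 25},
  {"x": 0, "y": 0, "z": -0.03, "rx": 0, "ry": 0, "rz": 25},
])

```text
time: 11.35
tcp_pos: [0.5843, -0.11, 0.1757]
ee_rot: [0.766, 3.044, 0.001]
force: [-0.5, -0.2, 6.8]
finger_gap: 0.0207
finger_force: 60.4
```

```bash
python3 st.py
```

```text
{'tcp_pos': array([ 0.5843, -0.11  ,  0.1757]), 'qpos': array([ 0.8903,  0.7096, -1.0646,  1.7521,  0.692 ,  1.1049,  0.6732]), 'force': array([-0.5094, -0.152 ,  6.8229]), 'moment': array([0.0562, 0.1345, 0.1443])}
yaw 151.73650527290505 tilt 0.12570839947306695
```

Call:
jog_arm([
  {"x": 0, "y": 0, "z": 0, "rx": 0, "ry": 0, "rz": 5},
  {"x": 0, "y": 0, "z": 0, "rx": 0, "ry": 0, "rz": 10},
  {"x": 0, "y": 0, "z": 0, "rx": 0, "ry": 0, "rz": 15},
  {"x": 0, "y": 0, "z": 0, "rx": 0, "ry": 0, "rz": 20},
  {"x": 0, "y": 0, "z": 0, "rx": 0, "ry": 0, "rz": 20},
])

```text
time: 11.98
tcp_pos: [0.584, -0.11, 0.1748]
ee_rot: [0.228, 3.132, 0.001]
force: [2.5, 0.6, 1.3]
finger_gap: 0.0206
finger_force: 59.6
```

```bash
python3 st.py
```

```text
{'tcp_pos': array([ 0.584 , -0.11  ,  0.1748]), 'qpos': array([ 0.9254,  0.7544, -1.1346,  1.7519,  0.7515,  1.1401,  0.9786]), 'force': array([2.5236, 0.6292, 1.3004]), 'moment': array([ 0.0292, -0.5292,  0.0645])}
yaw 171.66812831069817 tilt 0.1080170523419368
```

The force vanished, so the lugs are over the gaps. Next I lower the cap.

Call:
jog_arm([
  {"x": 0, "y": 0, "z": -0.2, "rx": 0, "ry": 0, "rz": 0},
  {"x": 0, "y": 0, "z": -0.4, "rx": 0, "ry": 0, "rz": 0},
  {"x": 0, "y": 0, "z": -0.6, "rx": 0, "ry": 0, "rz": 0},
  {"x": 0, "y": 0, "z": -0.6, "rx": 0, "ry": 0, "rz": 0},
])

```text
time: 12.48
tcp_pos: [0.5829, -0.1104, 0.1677]
ee_rot: [-0.227, -3.132, -0.0]
force: [2.3, -0.5, -2.9]
finger_gap: 0.0209
finger_force: 59.2
```

```bash
python3 st.py
```

```text
{'tcp_pos': array([ 0.5829, -0.1104,  0.1677]), 'qpos': array([ 0.9215,  0.7614, -1.1265,  1.7574,  0.7588,  1.1319,  0.9748]), 'force': array([ 2.2753, -0.5144, -2.8944]), 'moment': array([ 0.0156, -0.499 ,  0.0194])}
yaw 171.71562514761527 tilt 0.053173217908675366
```

Call:
jog_arm([
  {"x": 0, "y": 0, "z": -0.15, "rx": 0, "ry": 0, "rz": 0},
  {"x": 0, "y": 0, "z": -0.25, "rx": 0, "ry": 0, "rz": 0},
  {"x": 0, "y": 0, "z": -0.25, "rx": 0, "ry": 0, "rz": 0},
])

```text
time: 12.85
tcp_pos: [0.5831, -0.1103, 0.1668]
ee_rot: [-0.226, -3.133, 0.001]
force: [-0.4, 0.5, 4.8]
finger_gap: 0.021
finger_force: 60.3
```

Call:
jog_arm([
  {"x": 0, "y": 0, "z": -0.05, "rx": 0, "ry": 0, "rz": -5},
  {"x": 0, "y": 0, "z": -0.1, "rx": 0, "ry": 0, "rz": -10},
  {"x": 0, "y": 0, "z": -0.1, "rx": 0, "ry": 0, "rz": -15},
  {"x": 0, "y": 0, "z": -0.15, "rx": 0, "ry": 0, "rz": -20},
  {"x": 0, "y": 0, "z": -0.15, "rx": 0, "ry": 0, "rz": -20},
])

```text
time: 13.48
tcp_pos: [0.5837, -0.1098, 0.1655]
ee_rot: [0.766, 3.045, 0.0]
force: [-0.8, 1.1, 4.2]
finger_gap: 0.0212
finger_force: 60.1
```

```bash
python3 st.py
```

```text
{'tcp_pos': array([ 0.5837, -0.1098,  0.1655]), 'qpos': array([ 0.8836,  0.7205, -1.0542,  1.7599,  0.7038,  1.0903,  0.6648]), 'force': array([-0.7687,  1.0944,  4.1666]), 'moment': array([ 0.2402, -0.0338, -0.0926])}
yaw 151.75590214711306 tilt 0.06957382744371185
```

Threading is engaged. I continue clockwise, with 5.5 mm of sink expected over about 90°.

Call:
jog_arm([
  {"x": 0, "y": 0, "z": -0.05, "rx": 0, "ry": 0, "rz": -6},
  {"x": 0, "y": 0, "z": -0.1, "rx": 0, "ry": 0, "rz": -12},
  {"x": 0, "y": 0, "z": -0.15, "rx": 0, "ry": 0, "rz": -18},
  {"x": 0, "y": 0, "z": -0.2, "rx": 0, "ry": 0, "rz": -24},
  {"x": 0, "y": 0, "z": -0.25, "rx": 0, "ry": 0, "rz": -30},
  {"x": 0, "y": 0, "z": -0.25, "rx": 0, "ry": 0, "rz": -30},
])

```text
time: 14.22
tcp_pos: [0.584, -0.1101, 0.1632]
ee_rot: [1.528, 2.743, 0.0]
force: [0.3, -0.2, 5.9]
finger_gap: 0.0209
finger_force: 60.3
```

Call:
jog_arm([
  {"x": 0, "y": 0, "z": -0.05, "rx": 0, "ry": 0, "rz": -5},
  {"x": 0, "y": 0, "z": -0.1, "rx": 0, "ry": 0, "rz": -10},
  {"x": 0, "y": 0, "z": -0.15, "rx": 0, "ry": 0, "rz": -15},
  {"x": 0, "y": 0, "z": -0.15, "rx": 0, "ry": 0, "rz": -20},
  {"x": 0, "y": 0, "z": -0.15, "rx": 0, "ry": 0, "rz": -20},
])

```text
time: 14.85
tcp_pos: [0.5839, -0.1105, 0.1616]
ee_rot: [1.981, 2.436, 0.0]
force: [0.0, -0.3, 6.3]
finger_gap: 0.0211
finger_force: 60.3
```

```bash
python3 st.py
```

```text
{'tcp_pos': array([ 0.5839, -0.1105,  0.1616]), 'qpos': array([ 0.7723,  0.6313, -0.8627,  1.7653,  0.5598,  1.008 , -0.1002]), 'force': array([ 0.0083, -0.2926,  6.2526]), 'moment': array([-0.2178, -0.0129, -0.1604])}
yaw 101.76800301529018 tilt 0.09806217600422894
```

Call:
jog_arm([
  {"x": 0, "y": 0, "z": -0.02, "rx": 0, "ry": 0, "rz": -4},
  {"x": 0, "y": 0, "z": -0.04, "rx": 0, "ry": 0, "rz": -8},
  {"x": 0, "y": 0, "z": -0.05, "rx": 0, "ry": 0, "rz": -10},
  {"x": 0, "y": 0, "z": -0.05, "rx": 0, "ry": 0, "rz": -10},
])

```text
time: 15.35
tcp_pos: [0.5834, -0.1105, 0.161]
ee_rot: [2.18, 2.259, -0.002]
force: [-1.9, -1.8, 8.4]
finger_gap: 0.0208
finger_force: 61.4
```

```bash
python3 st.py
```

```text
{'tcp_pos': array([ 0.5834, -0.1105,  0.161 ]), 'qpos': array([ 0.7473,  0.616 , -0.8241,  1.767 ,  0.5328,  0.9957, -0.2497]), 'force': array([-1.9464, -1.777 ,  8.4331]), 'moment': array([-0.3927,  0.3468,  1.3947])}
yaw 92.0546628329929 tilt 0.14027982351196863
```

Call:
jog_arm([
  {"x": 0, "y": 0, "z": 0, "rx": 0, "ry": 0, "rz": -2},
  {"x": 0, "y": 0, "z": 0, "rx": 0, "ry": 0, "rz": -3},
  {"x": 0, "y": 0, "z": 0, "rx": 0, "ry": 0, "rz": -3},
])

```text
time: 15.72
tcp_pos: [0.5833, -0.1101, 0.161]
ee_rot: [2.235, 2.205, -0.002]
force: [-2.0, -1.7, 8.4]
finger_gap: 0.021
finger_force: 77.8
```

```bash
python3 st.py
```

```text
{'tcp_pos': array([ 0.5833, -0.1101,  0.161 ]), 'qpos': array([ 0.7395,  0.6115, -0.8131,  1.7677,  0.5246,  0.9922, -0.294 ]), 'force': array([-1.9983, -1.6799,  8.386 ]), 'moment': array([-0.2695,  0.3418,  2.113 ])}
yaw 89.20811566571811 tilt 0.14921498756336263
```

Torque rose to 2.1 Nm at the home depth, so the cap is against its stop. I release and retreat.

Call:
jog_arm([
  {"x": 0, "y": 0, "z": 0.15, "rx": 0, "ry": 0, "rz": 0},
  {"x": 0, "y": 0, "z": 0.15, "rx": 0, "ry": 0, "rz": 0},
  {"x": 0, "y": 0, "z": 0.15, "rx": 0, "ry": 0, "rz": 0},
  {"x": 0, "y": 0, "z": 0.15, "rx": 0, "ry": 0, "rz": 0},
  {"x": 0, "y": 0, "z": 0.15, "rx": 0, "ry": 0, "rz": 0},
  {"x": 0, "y": 0, "z": 0.15, "rx": 0, "ry": 0, "rz": 0},
  {"x": 0, "y": 0, "z": 0.15, "rx": 0, "ry": 0, "rz": 0},
  {"x": 0, "y": 0, "z": 0.15, "rx": 0, "ry": 0, "rz": 0},
], gripper=8.5)

```text
time: 16.73
tcp_pos: [0.5832, -0.1102, 0.1616]
ee_rot: [2.245, 2.198, 0.0]
force: [0.1, -0.1, -0.8]
finger_gap: 0.085
finger_force: 0.0
```

Call:
jog_arm([
  {"x": 0, "y": 0, "z": 2, "rx": 0, "ry": 0, "rz": 0},
  {"x": 0, "y": 0, "z": 5, "rx": 0, "ry": 0, "rz": 0},
  {"x": 0, "y": -2, "z": 9, "rx": 0, "ry": 0, "rz": 0},
  {"x": 0, "y": -6, "z": 12, "rx": 0, "ry": 0, "rz": 0},
  {"x": 0, "y": -6, "z": 12, "rx": 0, "ry": 0, "rz": 0},
  {"x": 0, "y": -6, "z": 12, "rx": 0, "ry": 0, "rz": 0},
])

```text
time: 17.48
tcp_pos: [0.5832, -0.1697, 0.2823]
ee_rot: [2.245, 2.198, 0.001]
force: [0.2, 0.3, -0.7]
finger_gap: 0.0846
finger_force: 0.0
```

Run:
```python
from h import *
s=get_state();p=capture("wrist");P=wcloud(p,s);cv2.imwrite("pics/w3.png",p["frame"])
b=near(P,(.583,-.11),.06,.15,.175);print(s["tcp_pos"],s["finger_gap"],cv2.minAreaRect((b[:,:2]*1000).astype(np.float32)),np.median(b[:,2]))
b=near(P,(.583,-.11),.045,.12,.145);print("shell top",np.median(b[:,2]))
for n in("scene","side"):
  p=capture(n);loc(p,"cap");P=cloud(p);b=near(P,(.583,-.11),.045,.158,.175);print(np.median(b[:,2]))
```

```text
[ 0.58316151 -0.16973276  0.28233789] 0.08463965410013567 ((583.1934204101562, -109.75299072265625), (22.57478141784668, 74.48394775390625), 4.307891845703125) 0.1616332302555529
shell top 0.1322623534858981
cap 10 0.8 [ 0.3463  0.0681 -0.0028]
0.16165130508408032
cap 11 0.65 [0.3665 0.2302 0.0065]
cap 11 0.64 [ 0.5847 -0.1133  0.0993]
cap 11 0.56 [ 0.3453  0.0645 -0.0026]
0.1624890735315125
```

View pics/w3.png

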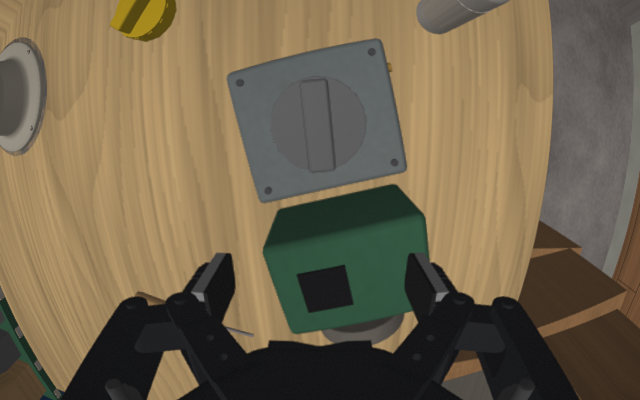

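The cap sits level on the neck at (318,124), with nothing touching it. The bar top at 0.162 puts the origin about 27.5 mm below the mouth.

```bash
python3 -c "from bench import *;print(job_done())"
```

```text
the job is handed in; nothing more can be done
None
```

The large grey cap is screwed fully home on the filler neck, level and against its stop, with the gripper clear of it; I handed the job in at about 17.6 s of the 58 s, but no verdict came back.

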